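# Gauge the slot of a laptop dock

### The arm

A 6-joint arm with a two-finger parallel gripper is mounted at the origin on the work surface. World frame = base frame: x ahead of the robot, y to its left, z up, the work surface at z = 0. Lengths are in m, angles in degrees, forces in N, time in s.
With the tool pointing down it reaches from about 0.375 to 0.9 m from the base axis. Payload 3.1 kg.
Tool frame: the origin (TCP) lies at the very end of the fingers, on their centre line; the grasp point (between the pads) lies 19 mm behind it; z points along the fingers, y is the direction in which the jaws open and shut (so a half turn about z gives the same grasp; the last joint's range is limited). The gripper opens to 87 mm and grips with 3 to 60 N. Pads are 19 mm wide; open, the fingers measure 117 mm over their backs; the gripper's body (75 mm by 190 mm) begins 51 mm behind the grasp point.
Start: joints at [61.679, 30.224, 82.088, -0, 67.689, -10.227], TCP at [0.194, 0.594, 0.223] pointing down, gripper open.
Joint ranges: [-176.69, 176.69], [-43.24, 126.21], [12.49, 139.97], [-82, 262], [0, 151.66], [-163.58, 163.58]. Speed limits (degrees/s): [159.86, 159.86, 180, 180, 180, 180].

### API

Orientations are given as a 3x3 rotation matrix whose columns are the frame's x, y, z axes.
In Python, from rig import bot gives the robot as it stands. The module is installed in compiled form; this text tells all that it offers.
- The arm moves only by the tool play_rows, never from a script. Its argument "targets" is a list of rows, each a list of 7 numbers: the closure, from 0 (fully open) to 1 (shut), then the shift along the world's x, y, z in m, then the turn, a rotation vector about the world's x, y, z in rad. A call has 1 to 12 rows; each row shifts and turns the commanded pose from where the row before left it; what a row does not reach is not made up. A row lasts 1/8 s, in which the tool goes at most 62.5 mm and 10.7 degrees, less where a joint would pass 70% of its speed; a pose out of reach is approached as far as the arm can. A call with a gripper value outside its range is refused whole. The fingers move at their own pace and stop on an object; the grip force is fixed at half the most. Time passes only in rows, so rows that do not move let the fingers close. It gives the time, the measured TCP pose, the force and the opening at its end, in the units of the state.
- bot.read_state(): the state, without advancing time (a new reading comes with each control period).
- bot.capture(name): name is "scene" or "top"; returns the picture (400x640x3 uint8, blue, green, red); there is no depth.
- bot.get_calibration(name): a dict with "fx", "fy", "cx", "cy" (pixels), "k1" (the pictures are not rectified: a ray, as slopes to the right and down, at radius r is drawn at 1 + k1 r^2 times it, then the intrinsics apply), "R" (3x3) and "t" (3): a world point X has camera coordinates R X + t. Camera axes: x right, y down, z forward; pixel columns grow to the right and rows downward; lengths in m; the calibration is good to about 2 mm. A picture is of the moment at which its call begins. get_calibration takes no time and is no camera call.
- bot.hand_in(): hands the job in, once; it reports no verdict.
The state is a dict: "time_s": time; "joint_positions": joint angles; "qvel": joint speeds; "tau": joint torques, N m; "position": TCP position; "tcp_rot": TCP orientation; "force": force on the tool from outside, world axes, zero at the start; "moment": the same for the moment, N m; "opening": opening from 0.0 (shut) to 1.0 (fully open).
Only numpy, scipy, OpenCV 4.12 (cv2) and the standard library are available. Lean on these libraries where they do the work, as an engineer would, in place of code of your own. Each camera call takes 0.05 s, during which the arm holds its last target. There are 200 camera calls.

### The job

The slot of the upright laptop dock on the desk has to be measured. First swing the dock's lever up until it stands straight upright, which closes the slot to its working width; then take the taper gauge out of its wooden stand and slide its blade straight down between the dock's two cheek plates until it drags snugly on both of them, without forcing it to a jam. Finish still gripping the gauge and holding it still and upright at that depth so that it can be read; leave the lever upright and the mug, mouse and pen cup where they are.

Things in the scene. Friction and masses are not known exactly. Their poses are not given: they have to be found in the camera images.
- dock: Laptop dock fixed to the desk: aluminium base plate 180 x 200 x 12 mm (y -65 to +135), two grey blocks (y +-45, top 90 mm; x -73 to -47 and about 28 to 52) with two upright cheek plates between, a lever beside them at y +100. Origin on the desk below the slot, z up. The slot runs along y, open at the top, floor 12 mm up; the plates face each other along x. Yaw within 0.35 of the world's.
- cheek_near: Near (-x) cheek plate of the slot, 70 wide (y), 75 tall, 6 mm thick. Origin: middle of its upper inner edge (lip), 100 mm above the desk; axes as the dock's; the plate lies below, on the -x side. The lever drives it towards +x, 8 mm per rad. Spring-backed: gives way outwards once pushed with 3 N, then 1.2 N per mm, at most 4 mm (jammed).
- cheek_far: Far (+x) cheek plate, same size and springs, facing the near one; not moved by the lever. Origin: middle of its upper inner edge, 100 mm above the desk; the plate lies on the +x side. With the lever upright the gap between the lips is 8 to 11 mm, different each time; the slot's middle is midway between the two cheek origins.
- lever (a joint): Lever angle, rad: 0 = leaning back 0.8 rad towards the dock's -x, 0.8 = straight upright, 1.6 = leaning 0.8 rad towards +x. Starts between 0 and 0.35. It stays where it is left; takes about 2.5 N at the knob.
- lever_knob (a point): Centre of the lever's black ball knob, 26 mm across, on a 10 mm steel rod; 85 mm from the hinge. Upright, the knob's top is 148 mm above the desk.
- lever_hinge (a point): The lever's hinge point, at dock x -45, y +100, z +50 mm; the hinge axis is the dock's y, so the knob swings in the dock's x-z plane.
- gauge: Taper gauge, loose, 0.08 to 0.17 kg, starts upright. Origin: middle of the tip edge; z up to the handle, x across the thickness. Steel blade 95 long, 30 wide (y), 3 mm thick at the tip to 17 at the handle, tapered on both faces. Black handle 18 (x) x 50 (y), 95 to 140 mm above the tip. Held by both cheeks it drags with 3.3 to 5 N, 0.1 to 0.15 N more per mm deeper; snug: 1.5 to 7.5 N on each cheek.
- stand: Heavy wooden block fixed to the desk, 60 (x) x 90 (y) x 105 mm (z), with an upright slot 23 x 35 mm through its middle. The gauge hangs in it tip down, handle resting on the block's top, tip 10 mm above the desk, handle width along the block's y. Origin at the middle of its underside. Right or left of the dock.
- mug: White mug, bystander, 76 mm across, 90 mm high, on the side of the dock where the stand is not. Origin under its middle.
- mouse: White computer mouse, bystander, 105 x 60 x 34 mm, beyond the dock. Origin under its middle.
- pen_cup: Black pen cup with pens, bystander, 72 mm across, 100 mm high (pens to 155 mm). Origin under its middle.
Things that resemble listed ones, but are neither listed nor needed, are in the scene too. Of the things like the gauge, leave any that is red or turquoise; of the rest the larger one is meant.

How it is judged:
By the outcome, as a careful person would: the job done as asked, in the order asked, and still so for the second after the job is handed in, while the arm keeps its last pose, push and grip.
It also fails if it takes over 70 s, if anything falls off the work surface, if the arm or the gripper's body presses on something with over 40 N, if the wrist force passes 120 N, or if a joint passes its speed limit or range.

## Working session

There is one attempt and no reset: what is moved stays moved. The work goes in short steps, Python scripts to look and compute and a tool call to move; the robot and the scene stay as the last step left them, time stands still between calls to the robot, and variables do not carry over. Pictures are saved under pics/ and viewed, about 8 in all and at most 12, crops included, and the job is handed in when it is done.

Besides the shell and the picture viewer there is one more tool, called after ">>>" as a command line: name --pt "numbers of a row" for each row, then --argument value for the rest. play_rows: Moves the arm, as the interface text tells. Its arguments: {"type":"object","properties":{"targets":{"type":"array","items":{"type":"array","items":{"type":"number"}}}},"required":["targets"]}

```bash
mkdir -p pics; cat > h.py <<'E'
import numpy as np, cv2
from rig import bot
def ray(cal,u,v):
    x=(u-cal['cx'])/cal['fx'];y=(v-cal['cy'])/cal['fy']
    rd=np.hypot(x,y);r=rd
    for _ in range(30): r=rd/(1+cal['k1']*r*r)
    s=r/rd if rd>0 else 1
    R=np.array(cal['R']);t=np.array(cal['t'])
    return -R.T@t, R.T@np.array([x*s,y*s,1])
def plane(n,u,v,z):
    o,d=ray(bot.get_calibration(n),u,v); return o+d*(z-o[2])/d[2]
def tri(p1,p2):
    o1,d1=ray(bot.get_calibration('scene'),*p1);o2,d2=ray(bot.get_calibration('top'),*p2)
    A=np.stack([d1,-d2],1);s=np.linalg.lstsq(A,o2-o1,rcond=None)[0]
    a=o1+d1*s[0];b=o2+d2*s[1];return (a+b)/2,np.linalg.norm(a-b)
def proj(n,X):
    c=bot.get_calibration(n);p=np.array(c['R'])@X+np.array(c['t']);x,y=p[0]/p[2],p[1]/p[2];k=1+c['k1']*(x*x+y*y)
    return np.array([c['cx']+c['fx']*x*k,c['cy']+c['fy']*y*k])
E
python3 - <<'E'
from h import *
for n in('scene','top'):
    cv2.imwrite(f'pics/{n}0.png',bot.capture(n))
    c=bot.get_calibration(n);print(n,c['fx'],c['k1'],-np.array(c['R']).T@c['t'],np.round(c['R'],2).tolist())
s=bot.read_state();print(s['time_s'],s['position'],np.round(s['tcp_rot'],3),s['force'],s['opening'])
E
```

```text
scene 404.5757008358481 0.02272830454348554 [ 0.94000865 -0.46610803  0.77790598] [[0.77, 0.64, 0.0], [0.5, -0.61, -0.62], [-0.39, 0.48, -0.79]]
top 471.79368195883615 -0.021122901497274124 [ 0.48921956 -0.06233575  1.34550021] [[0.02, -1.0, -0.01], [-0.99, -0.02, -0.1], [0.1, 0.01, -1.0]]
0.1 [0.19378591 0.59352292 0.2216924 ] [[-0.951  0.311 -0.001]
 [ 0.311  0.951 -0.002]
 [ 0.    -0.002 -1.   ]] [ 0.17820691 -0.51384332  0.16550717] 1.0008517915249866
```

View pics/scene0.png

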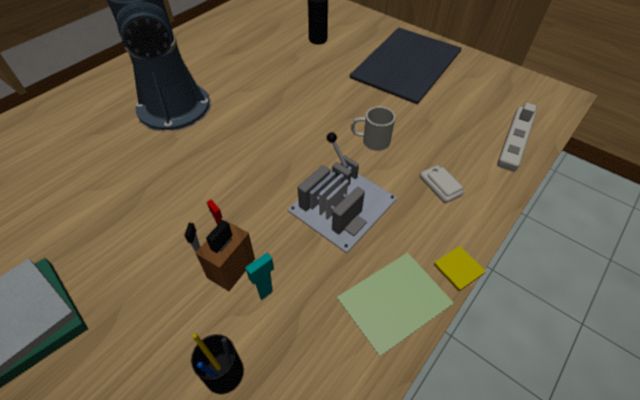

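View pics/top0.png

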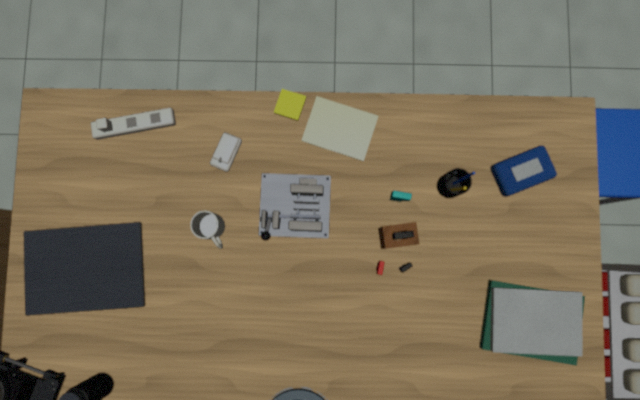

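The scene view shows the dock (343,200), knob (332,138), the stand with the black-handled gauge (228,250), red, turquoise and small black look-alikes, and the mug (378,125). In the top view the dock is at (297,207), knob (265,236), stand (400,235), mug (205,225).

```bash
python3 - <<'E'
import cv2,numpy as np
t=cv2.imread('pics/top0.png');s=cv2.imread('pics/scene0.png')
a=cv2.resize(t[168:244,255:335],None,fx=7.5,fy=7.5,interpolation=cv2.INTER_CUBIC)
cv2.imwrite('pics/c1.png',a)
b=cv2.resize(t[215:280,370:425],None,fx=5,fy=5,interpolation=cv2.INTER_CUBIC)
c=cv2.resize(s[190:300,180:280],None,fx=5,fy=5,interpolation=cv2.INTER_CUBIC)
m=np.zeros((550,775,3),np.uint8);m[:b.shape[0],:b.shape[1]]=b;m[:,275:]=c
cv2.imwrite('pics/c2.png',m)
d=cv2.resize(s[125:255,285:400],None,fx=4.5,fy=4.5,interpolation=cv2.INTER_CUBIC);cv2.imwrite('pics/c3.png',d)
E
```

```text
(no output)
```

View pics/c1.png

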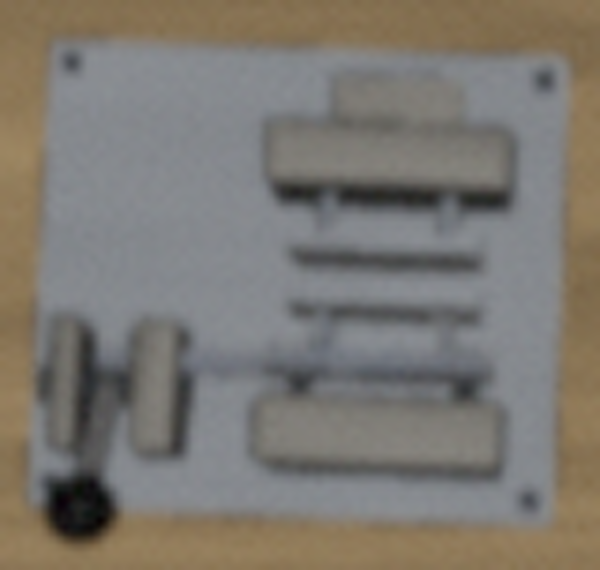

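View pics/c2.png

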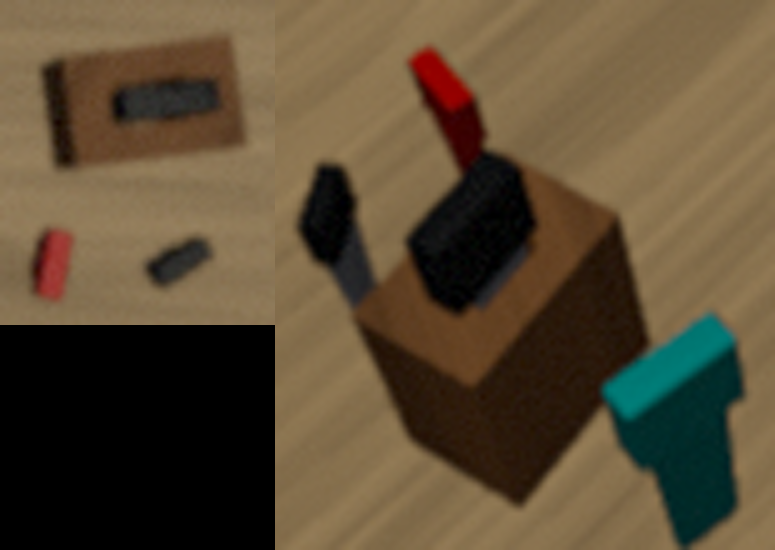

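View pics/c3.png

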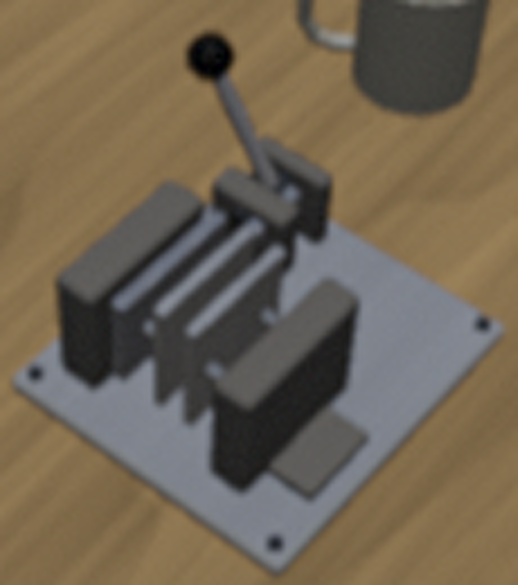

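c1/c2/c3 show base-plate corners, block tops, cheek lips, knob and stand corners clearly. Next I convert these pixels to positions.

```bash
cat > m1.py <<'E'
from h import *
c1=lambda U,V:((U+.5)/7.5-.5+255,(V+.5)/7.5-.5+168)
c2t=lambda U,V:((U+.5)/5-.5+370,(V+.5)/5-.5+215)
c2s=lambda U,V:((U-275+.5)/5-.5+180,(V+.5)/5-.5+190)
c3=lambda U,V:((U+.5)/4.5-.5+285,(V+.5)/4.5-.5+125)
def fit(L,P):
    L=np.array(L,float);P=np.array(P)[:,:2];a=L-L.mean(0);b=P-P.mean(0)
    th=np.arctan2((a[:,0]*b[:,1]-a[:,1]*b[:,0]).sum(),(a*b).sum())
    R=np.array([[np.cos(th),-np.sin(th)],[np.sin(th),np.cos(th)]]);t=P.mean(0)-R@L.mean(0)
    return th,t,np.round((P-(L@R.T+t))*1e3,1).tolist()
E
python3 - <<'E'
from m1 import *
L=[(.09,.135),(.09,-.065),(-.09,-.065),(-.09,.135)]
T=[plane('top',*c1(*p),.012) for p in[(53,42),(568,58),(550,524),(28,510)]]
print('dock top',fit(L,T))
S=[plane('scene',*c3(*p),.012) for p in[(503,330),(275,570),(14,382)]]
print('dock scene',fit(L[:3],S))
LB=[(.052,.045),(.052,-.045),(-.073,.045),(-.073,-.045)]
print('blocks',fit(LB,[plane('top',*c1(*p),.09) for p in[(266,120),(513,128),(250,465),(500,473)]]))
th,t,_=fit(L,T)
R=np.array([[np.cos(th),-np.sin(th)],[np.sin(th),np.cos(th)]])
for n,p in[('far',(290,250)),('far',(484,258)),('near',(290,303)),('near',(482,310))]:
    print(n,'dock',R.T@(plane('top',*c1(*p),.1)[:2]-t))
k,e=tri(c3(210,55),c1(80,507));d=R.T@(k[:2]-t);print('knob',k,e,d,np.arctan2(-.045-d[0],k[2]-.05))
LS=[(.03,.045),(.03,-.045),(-.03,-.045),(-.03,.045)]
print('stand top',fit(LS,[plane('top',*c2t(*p),.105) for p in[(60,62),(232,37),(245,145),(70,166)]]))
print('stand scene',fit([LS[1],LS[2],LS[0]],[plane('scene',*c2s(*p),.105) for p in[(472,385),(357,313),(617,213)]]))
print('handle',[plane('top',*c2t(*p),.15) for p in[(118,105),(218,95),(167,100)]])
for n,p in[('mug',(203,222)),('red',(381,267)),('turq',(401,196)),('blk',(405,267))]:print(n,plane('top',*p,.09))
E
```

```text
dock top (np.float64(-0.015199355089392411), array([ 0.60969701, -0.01093065]), [[-1.3, -2.2], [-0.9, 1.2], [1.9, 2.2], [0.3, -1.1]])
dock scene (np.float64(-0.019415945392253758), array([ 0.61082591, -0.01196414]), [[-1.5, -2.9], [-2.3, 1.4], [3.8, 1.5]])
blocks (np.float64(-0.017442514923516936), array([ 0.60930256, -0.01077966]), [[-0.9, -0.8], [-0.6, 0.6], [0.5, -0.5], [1.0, 0.7]])
far dock [0.0033514  0.03299371]
far dock [ 0.0028266  -0.03574963]
near dock [-0.01546443  0.03223689]
near dock [-0.01564261 -0.03568614]
knob [0.52063591 0.09066009 0.12335128] 0.0002473348472797181 [-0.09059487  0.10022539] 0.5561478022977463
stand top (np.float64(0.1390705837133616), array([ 0.52821711, -0.26043792]), [[-3.2, -0.5], [-0.8, -1.6], [2.1, -0.1], [1.9, 2.2]])
stand scene (np.float64(0.14876535841418193), array([ 0.52860071, -0.26055523]), [[-0.7, -0.3], [1.5, 1.6], [-0.7, -1.3]])
handle [array([ 0.52516492, -0.23619653,  0.15      ]), array([ 0.53115681, -0.28668859,  0.15      ]), array([ 0.5281517 , -0.26093166,  0.15      ])]
mug [0.55339909 0.26266247 0.09      ]
red [ 0.44370902 -0.21318037  0.09      ]
turq [ 0.6330682  -0.26530705  0.09      ]
blk [ 0.44491265 -0.27642036  0.09      ]
```

>>> play_rows --pt "0 0.0272 -0.0419 0 0 0 0.025" --pt "0 0.0272 -0.0419 0 0 0 0.025" --pt "0 0.0272 -0.0419 0 0 0 0.025" --pt "0 0.0272 -0.0419 0 0 0 0.025" --pt "0 0.0272 -0.0419 0 0 0 0.025" --pt "0 0.0272 -0.0419 0 0 0 0.025" --pt "0 0.0272 -0.0419 0 0 0 0.025" --pt "0 0.0272 -0.0419 0 0 0 0.025" --pt "0 0.0272 -0.0419 0 0 0 0.025" --pt "0 0.0272 -0.0419 0 0 0 0.025" --pt "0 0.0272 -0.0419 0 0 0 0.025" --pt "0 0.0272 -0.0419 0 0 0 0.025"

```text
time_s: 1.6
position: [0.5209, 0.0898, 0.2223]
tcp_rot: [[-1.0, 0.015, -0.001], [0.015, 1.0, 0.0], [0.001, 0.0, -1.0]]
force: [1.4, -0.4, -0.1]
opening: 0.999
```

>>> play_rows --pt "0 0 0 -0.04 0 0 0" --pt "0 0 0.001 -0.04 0 0 0" --pt "0 0 0 -0.038 0 0 0" --pt "0.5 0 0 0 0 0 0" --pt "0.8 0 0 0 0 0 0" --pt "0.8 0 0 0 0 0 0" --pt "0.8 0 0 0 0 0 0" --pt "0.8 0 0 0 0 0 0"

```text
time_s: 2.6
position: [0.5209, 0.0923, 0.1054]
tcp_rot: [[-1.0, 0.016, 0.002], [0.016, 1.0, -0.0], [-0.002, -0.0, -1.0]]
force: [-0.4, 0.1, -0.4]
opening: 0.516
```

>>> play_rows --pt "0.8 0 0 0 0 0 0" --pt "0.8 0 0 0 0 0 0" --pt "0.8 0 0 0 0 0 0" --pt "0.8 0 0 0 0 0 0" --pt "0.8 0 0 0 0 0 0" --pt "0.8 0 0 0 0 0 0"

```text
time_s: 3.35
position: [0.5205, 0.0917, 0.1046]
tcp_rot: [[-1.0, 0.015, -0.0], [0.015, 1.0, -0.001], [0.0, -0.001, -1.0]]
force: [0.0, -5.0, 2.0]
opening: 0.278
```

>>> play_rows --pt "0.8 0.0069 -0.0001 0.0039 0 0 0" --pt "0.8 0.0071 -0.0001 0.0031 0 0 0" --pt "0.8 0.0076 -0.0001 0.0026 0 0 0" --pt "0.8 0.0077 -0.0002 0.0018 0 0 0" --pt "0.8 0.0077 -0.0001 0.0011 0 0 0" --pt "0.8 0.0079 -0.0002 0.0004 0 0 0" --pt "0.8 0 0 0 0 0 0"

```text
time_s: 4.22
position: [0.5647, 0.091, 0.1177]
tcp_rot: [[-1.0, 0.015, -0.002], [0.015, 1.0, -0.001], [0.002, -0.001, -1.0]]
force: [-1.7, -4.6, 5.2]
opening: 0.281
```

```bash
python3 - <<'E'
from h import *
a=bot.capture('scene');b=bot.capture('top')
m=np.zeros((585,720,3),np.uint8)
d=cv2.resize(a[125:255,285:400],None,fx=4,fy=4,interpolation=cv2.INTER_CUBIC);m[:d.shape[0],:d.shape[1]]=d
m[:228,470:710]=cv2.resize(b[168:244,255:335],None,fx=3,fy=3)
cv2.imwrite('pics/c4.png',m);s=bot.read_state();print(s['position'],s['force'])
E
```

```text
[0.56470599 0.09094082 0.11771498] [-2.47338775 -4.87814398  3.58597586]
```

View pics/c4.png

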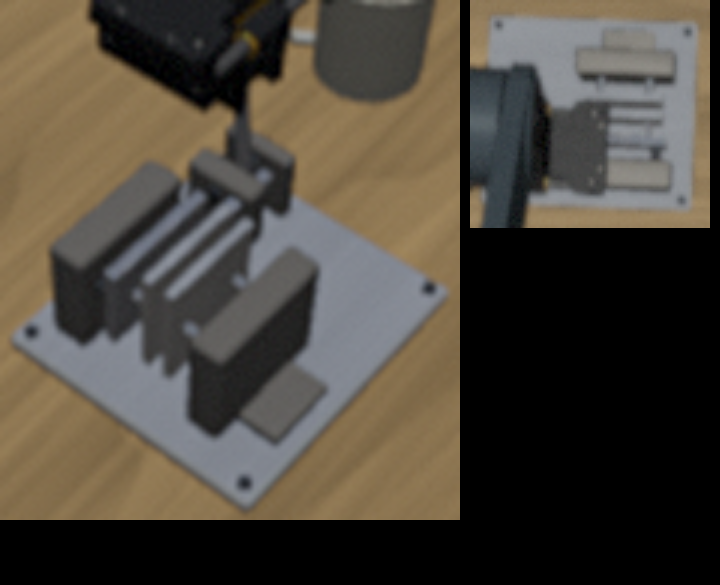

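The scene crop shows the gripper on the knob with the rod close to upright and the cheek gap narrowed. Release and retreat to check the knob.

>>> play_rows --pt "0.4 0 0 0 0 0 0" --pt "0.3 0 0 0 0 0 0" --pt "0.3 0 0 0 0 0 0" --pt "0.3 0 0 0 0 0 0" --pt "0.3 0 0 0.04 0 0 0" --pt "0.3 0 0 0.04 0 0 0" --pt "0.3 -0.03 -0.03 0.03 0 0 -0.12" --pt "0.5 -0.03 -0.05 0 0 0 -0.15" --pt "0.5 -0.02 -0.055 0 0 0 -0.16" --pt "0.5 -0.01 -0.055 0 0 0 -0.16" --pt "0.5 0 -0.055 0 0 0 -0.16" --pt "0.5 0 -0.055 0 0 0 -0.16"

```text
time_s: 5.82
position: [0.4752, -0.2101, 0.2277]
tcp_rot: [[-0.597, 0.802, 0.001], [0.802, 0.597, 0.0], [-0.0, 0.001, -1.0]]
force: [1.5, -0.5, 0.0]
opening: 0.498
```

```bash
python3 - <<'E'
from h import *
a=bot.capture('scene');b=bot.capture('top')
cv2.imwrite('pics/s5.png',a);cv2.imwrite('pics/t5.png',b)
m=np.zeros((600,800,3),np.uint8)
m[:520,:360]=cv2.resize(a[125:255,310:400],None,fx=4,fy=4,interpolation=cv2.INTER_CUBIC)
m[:418,360:800]=cv2.resize(b[168:244,255:335],None,fx=5.5,fy=5.5,interpolation=cv2.INTER_CUBIC)
cv2.imwrite('pics/c5.png',m)
def blob(im,x0,y0,x1,y1):
    k=(im[y0:y1,x0:x1].max(2)<42).astype(np.uint8)
    n,l,s,c=cv2.connectedComponentsWithStats(k);return [(c[i]+[x0,y0],s[i][4]) for i in range(1,n) if s[i][4]>12]
print(blob(a,320,120,365,170));print(blob(b,255,200,285,245))
print(bot.read_state()['position'])
E
```

```text
[(array([344.74647887, 140.70422535]), np.int32(71))]
[(array([265.43333333, 219.73333333]), np.int32(60))]
[ 0.47647578 -0.21439065  0.22781162]
```

View pics/c5.png

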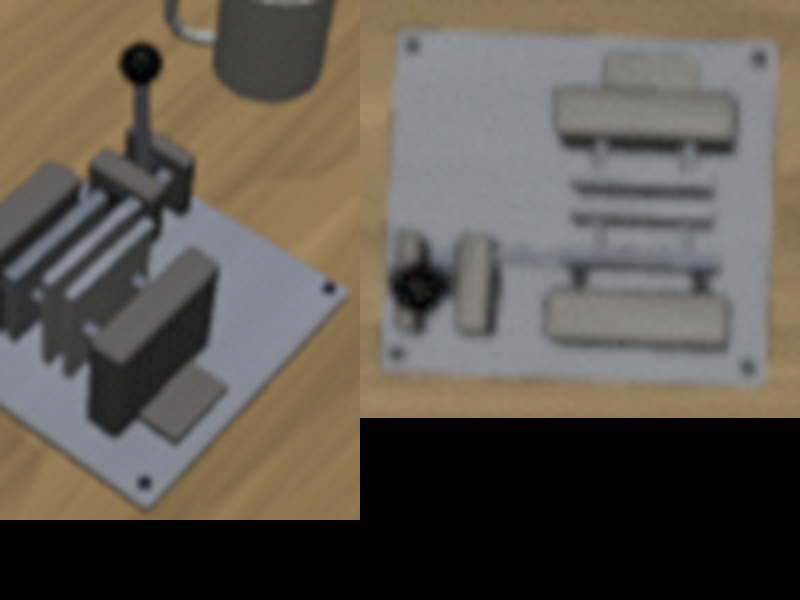

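Lever looks upright: knob at scene (344.7,140.7) and top (265.4,219.7); cheek lips show in the top crop at rows ~182 and ~215. Measuring them with sub-pixel profiles.

```bash
python3 - <<'E'
from m1 import *
a=cv2.imread('pics/s5.png');b=cv2.imread('pics/t5.png')
c5=lambda U,V:((U-360+.5)/5.5-.5+255,(V+.5)/5.5-.5+168)
LB=[(.052,.045),(.052,-.045),(-.073,.045),(-.073,-.045)]
th,t,r=fit(LB,[plane('top',*c5(*p),.09) for p in[(556,88),(737,95),(546,340),(727,347)]]);print(th,t,r)
R=np.array([[np.cos(th),-np.sin(th)],[np.sin(th),np.cos(th)]])
k,e=tri((344.75,140.7),(265.43,219.73));d=R.T@(k[:2]-t);print('knob',k,e,d,'tilt',np.arctan2(d[0]+.045,k[2]-.05))
print('top only',R.T@(plane('top',265.43,219.73,.135)[:2]-t))
for n,im in(('top',b),('scene',a)):
    g=cv2.cvtColor(im,cv2.COLOR_BGR2GRAY).astype(np.float32)
    xs=np.arange(-.03,.03,.0015);out=[]
    ys=np.arange(-.028,.029,.001)
    for x in xs:
        P=[proj(n,np.array([*(R@[x,y]+t),.1])) for y in ys]
        P=np.array(P,np.float32);out.append(cv2.remap(g,P[:,0][None],P[:,1][None],cv2.INTER_CUBIC).mean())
    print(n,' '.join(f'{x*1e3:.1f}:{o:.0f}' for x,o in zip(xs,out)))
E
```

```text
-0.01814424664035385 [ 0.60921479 -0.01142776] [[-0.9, -0.7], [-1.1, 0.8], [1.0, -1.3], [1.0, 1.1]]
knob [0.5599267  0.08983794 0.13552656] 0.0002607183927872431 [-0.05111727  0.10035479] tilt -0.0714031533033928
top only [-0.05099119  0.10051083]
top -30.0:120 -28.5:124 -27.0:127 -25.5:131 -24.0:134 -22.5:136 -21.0:137 -19.5:133 -18.0:123 -16.5:109 -15.0:93 -13.5:89 -12.0:99 -10.5:116 -9.0:130 -7.5:140 -6.0:140 -4.5:133 -3.0:120 -1.5:101 0.0:84 1.5:79 3.0:90 4.5:110 6.0:127 7.5:137 9.0:141 10.5:141 12.0:139 13.5:137 15.0:134 16.5:129 18.0:119 19.5:104 21.0:86 22.5:68 24.0:58 25.5:59 27.0:73 28.5:92Traceback (most recent call last):
  File "<stdin>", line 14, in <module>
  File "h.py", line 17, in proj
    c=bot.get_calibration(n);p=np.array(c['R'])@X+np.array(c['t']);x,y=p[0]/p[2],p[1]/p[2];k=1+c['k1']*(x*x+y*y)
ValueError: time passes only in moves, steps and waits
```

```bash
sed -i 's/^def ray/_C={n:bot.get_calibration(n) for n in("scene","top")}\ndef ray/; s/bot.get_calibration(\(n\|.scene.\|.top.\))/_C[\1]/g' h.py; sed -i 's/_C={n:_C\[n\]/_C={n:bot.get_calibration(n)/' h.py; cat > m2.py <<'E'
from m1 import *
th=-.0178;t=np.array([.6093,-.0112])
R=np.array([[np.cos(th),-np.sin(th)],[np.sin(th),np.cos(th)]])
def knob(a,b):
    def blob(im,x0,y0,x1,y1):
        k=(im[y0:y1,x0:x1].max(2)<42).astype(np.uint8)
        n,l,s,c=cv2.connectedComponentsWithStats(k);i=1+np.argmax(s[1:,4]);return c[i]+[x0,y0],s[i].tolist()
    p,s1=blob(a,320,120,365,170);q,s2=blob(b,255,200,285,245)
    k,e=tri(p,q);d=R.T@(k[:2]-t);print('knob',p,q,s1,s2,k,e,d,'tilt',np.arctan2(d[0]+.045,k[2]-.05))
def prof(n,im,xs=np.arange(-.03,.03,.0015)):
    g=cv2.cvtColor(im,cv2.COLOR_BGR2GRAY).astype(np.float32);out=[];ys=np.arange(-.028,.029,.001)
    for x in xs:
        P=np.array([proj(n,np.array([*(R@[x,y]+t),.1])) for y in ys],np.float32)
        out.append(cv2.remap(g,P[:,0][None],P[:,1][None],cv2.INTER_CUBIC).mean())
    print(n,' '.join(f'{x*1e3:.1f}:{o:.0f}' for x,o in zip(xs,out)))
E
python3 - <<'E'
from m2 import *
a=cv2.imread('pics/s5.png');b=cv2.imread('pics/t5.png')
knob(a,b);prof('scene',a)
knob(cv2.imread('pics/scene0.png'),cv2.imread('pics/top0.png'))
U=np.array([*(R@[-.045,.1]+t),.135]);print('upright px',proj('scene',U),proj('top',U))
c5=lambda U,V:((U-360+.5)/5.5-.5+255,(V+.5)/5.5-.5+168)
c5s=lambda U,V:((U+.5)/4-.5+310,(V+.5)/4-.5+125)
for p,q in[((127,175),(477,283)),((163,147),(409,281))]:
    k,e=tri(c5s(*p),c5(*q));print('guide',k,e,R.T@(k[:2]-t))
E
```

```text
knob [344.74647887 140.70422535] [265.43333333 219.73333333] [21, 16, 9, 11, 71] [6, 15, 10, 10, 60] [0.55992022 0.08983176 0.13551379] 0.00025756610728881567 [-0.05117023  0.10013684] tilt -0.07202990653038405
scene -30.0:84 -28.5:104 -27.0:116 -25.5:121 -24.0:117 -22.5:103 -21.0:79 -19.5:56 -18.0:45 -16.5:43 -15.0:49 -13.5:68 -12.0:96 -10.5:124 -9.0:138 -7.5:137 -6.0:122 -4.5:96 -3.0:71 -1.5:57 0.0:56 1.5:68 3.0:93 4.5:120 6.0:137 7.5:140 9.0:128 10.5:104 12.0:78 13.5:61 15.0:57 16.5:58 18.0:61 19.5:66 21.0:71 22.5:75 24.0:80 25.5:85 27.0:90 28.5:94
knob [331.22727273 137.18181818] [265.2173913  235.08695652] [7, 13, 9, 10, 66] [7, 32, 8, 7, 46] [0.52072678 0.0907074  0.12229735] 0.0006328889640934128 [-0.09037304  0.10031473] tilt -0.5604591245390955
upright px [346.89479714 142.1315363 ] [265.65931556 217.39279127]
guide [0.56734712 0.07122303 0.0632732 ] 0.0018294036955134327 [-0.04341329  0.08166325]
guide [0.5681936  0.10567709 0.05981971] 0.0025668078839713037 [-0.04318019  0.11612692]
```

Knob is 5–6 mm short of upright (it slipped in the pads), so I push it the rest with closed fingers.

>>> play_rows --pt "1 0.0048 0.0434 0 0 0 -0.0915" --pt "1 0.0048 0.0434 0 0 0 -0.0915" --pt "1 0.0048 0.0434 0 0 0 -0.0915" --pt "1 0.0048 0.0434 0 0 0 -0.0915" --pt "1 0.0048 0.0434 0 0 0 -0.0915" --pt "1 0.0048 0.0434 0 0 0 -0.0915" --pt "1 0.0048 0.0434 0 0 0 -0.0915" --pt "1 0 0 -0.035 0 0 0" --pt "1 0 0 -0.035 0 0 0" --pt "1 0 0 -0.036 0 0 0" --pt "1 0 0 0 0 0 0"

```text
time_s: 7.3
position: [0.5062, 0.0961, 0.1193]
tcp_rot: [[-0.006, 1.0, -0.007], [1.0, 0.006, 0.0], [0.001, -0.007, -1.0]]
force: [-0.1, -0.4, -0.3]
opening: 0.006
```

>>> play_rows --pt "1 0.012 -0.006 0.001 0 0 0" --pt "1 0.012 0 0 0 0 0" --pt "1 0 0 0 0 0 0"

```text
time_s: 7.68
position: [0.5357, 0.0889, 0.1239]
tcp_rot: [[-0.004, 1.0, 0.005], [1.0, 0.004, -0.0], [-0.0, 0.005, -1.0]]
force: [-0.5, -0.8, -0.2]
opening: 0.005
```

>>> play_rows --pt "1 0.002 0 0 0 0 0" --pt "1 0.002 0 0 0 0 0" --pt "1 0 0 0 0 0 0"

```text
time_s: 8.05
position: [0.5369, 0.0893, 0.1225]
tcp_rot: [[-0.005, 1.0, -0.0], [1.0, 0.005, 0.0], [0.0, -0.0, -1.0]]
force: [0.5, -0.5, 0.4]
opening: 0.006
```

>>> play_rows --pt "1 0.002 0 0 0 0 0" --pt "1 0.001 0 0 0 0 0" --pt "1 0 0 0 0 0 0"

```text
time_s: 8.43
position: [0.539, 0.0894, 0.1223]
tcp_rot: [[-0.005, 1.0, -0.002], [1.0, 0.005, 0.0], [0.0, -0.002, -1.0]]
force: [-2.1, 0.7, 2.8]
opening: 0.006
```

```bash
python3 - <<'E'
from m2 import *
a=bot.capture('scene')
k=(a[120:170,320:365].max(2)<42).astype(np.uint8)
cv2.imwrite('pics/k6.png',cv2.resize(a[115:175,315:375],None,fx=6,fy=6,interpolation=cv2.INTER_CUBIC))
s=bot.read_state();print(s['position'],s['force'])
E
```

```text
[0.5391793  0.08936492 0.12233574] [-3.49289554  0.51200304  2.55156864]
```

View pics/k6.png

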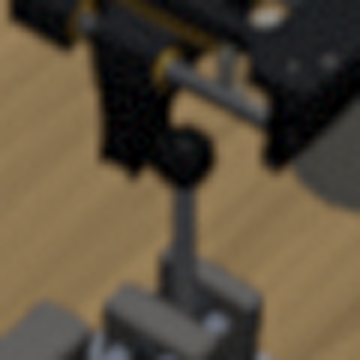

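The finger touches the knob at about scene (346.0,141.1); the upright target is (346.9,142.1). Push a little more, then back off and measure.

>>> play_rows --pt "1 0.002 0 0 0 0 0" --pt "1 0.0015 0 0 0 0 0" --pt "1 0 0 0 0 0 0" --pt "1 -0.02 0 0 0 0 0" --pt "1 -0.02 0 0.03 0 0 0" --pt "0.5 0 -0.02 0.05 0 0 0" --pt "0.5 0 -0.055 0.02 0 0 0" --pt "0.5 0 -0.055 0 0 0 0" --pt "0.5 0 -0.055 0 0 0 0" --pt "0.5 0 -0.055 0 0 0 0"

```text
time_s: 9.72
position: [0.5048, -0.1533, 0.2231]
tcp_rot: [[-0.004, 1.0, 0.004], [1.0, 0.004, -0.002], [-0.002, 0.004, -1.0]]
force: [0.4, -0.7, -0.4]
opening: 0.465
```

```bash
python3 - <<'E'
from m2 import *
a=bot.capture('scene');b=bot.capture('top');cv2.imwrite('pics/s7.png',a);cv2.imwrite('pics/t7.png',b)
knob(a,b);prof('scene',a);prof('top',b)
print(bot.read_state()['position'])
E
```

```text
knob [346.9        141.88571429] [265.50819672 217.72131148] [23, 17, 9, 11, 70] [6, 13, 10, 10, 61] [0.56541501 0.09011502 0.13492346] 0.0004690252822223807 [-0.04568135  0.10051786] tilt -0.008022899558714615
scene -30.0:75 -28.5:97 -27.0:113 -25.5:120 -24.0:120 -22.5:111 -21.0:90 -19.5:66 -18.0:49 -16.5:43 -15.0:46 -13.5:61 -12.0:88 -10.5:117 -9.0:137 -7.5:142 -6.0:131 -4.5:109 -3.0:81 -1.5:62 0.0:57 1.5:69 3.0:94 4.5:120 6.0:138 7.5:141 9.0:129 10.5:105 12.0:78 13.5:62 15.0:58 16.5:59 18.0:62 19.5:66 21.0:71 22.5:76 24.0:80 25.5:85 27.0:91 28.5:95
top -30.0:119 -28.5:123 -27.0:127 -25.5:131 -24.0:135 -22.5:137 -21.0:138 -19.5:135 -18.0:128 -16.5:114 -15.0:98 -13.5:89 -12.0:94 -10.5:109 -9.0:125 -7.5:136 -6.0:139 -4.5:134 -3.0:119 -1.5:100 0.0:83 1.5:78 3.0:91 4.5:111 6.0:128 7.5:138 9.0:142 10.5:142 12.0:139 13.5:137 15.0:134 16.5:129 18.0:118 19.5:103 21.0:85 22.5:67 24.0:57 25.5:59 27.0:73 28.5:93
[ 0.50585061 -0.15733257  0.22307453]
```

Lever tilt now −0.008 rad, i.e. upright within measuring error. On to the gauge.

>>> play_rows --pt "0.4 0.011 -0.05 0 0 0 0.065" --pt "0.4 0.0115 -0.053 0 0 0 0.066" --pt "0.4 0 0 0 0 0 0"

```text
time_s: 10.2
position: [0.528, -0.2579, 0.2226]
tcp_rot: [[-0.131, 0.991, 0.004], [0.991, 0.131, -0.004], [-0.004, 0.004, -1.0]]
force: [-0.3, -0.0, -1.2]
opening: 0.595
```

```bash
python3 - <<'E'
from h import *
a=bot.capture('scene')
cv2.imwrite('pics/k8.png',cv2.resize(a[160:300,160:290],None,fx=4,fy=4,interpolation=cv2.INTER_CUBIC))
s=bot.read_state();print(s['position'],s['tcp_rot'][:,1])
E
```

```text
[ 0.52684465 -0.25514243  0.22223994] [0.9911786  0.13252396 0.00154245]
```

>>> play_rows --pt "0.4 0 -0.002 -0.04 0 0 0" --pt "0.4 0 0 -0.025 0 0 0" --pt "0.4 0 0 0 0 0 0" --pt "0.4 0 0 0 0 0 0"

```text
time_s: 10.75
position: [0.5267, -0.255, 0.1584]
tcp_rot: [[-0.136, 0.991, 0.001], [0.991, 0.136, -0.001], [-0.001, 0.001, -1.0]]
force: [0.5, -0.3, -0.2]
opening: 0.596
```

>>> play_rows --pt "0.4 0 0 -0.02 0 0 0" --pt "0.4 0 0 -0.022 0 0 0" --pt "0.4 0 0 0 0 0 0"

```text
time_s: 11.12
position: [0.5258, -0.2551, 0.1156]
tcp_rot: [[-0.135, 0.991, -0.001], [0.991, 0.135, 0.001], [0.001, -0.001, -1.0]]
force: [-0.2, -1.3, -0.4]
opening: 0.597
```

>>> play_rows --pt "0.4 0.0025 -0.0055 -0.001 0 0 0" --pt "0.4 0 0 0 0 0 0" --pt "0.6 0 0 0 0 0 0" --pt "0.9 0 0 0 0 0 0" --pt "0.9 0 0 0 0 0 0" --pt "0.9 0 0 0 0 0 0" --pt "0.9 0 0 0 0 0 0" --pt "0.9 0 0 0 0 0 0" --pt "0.9 0 0 0 0 0 0" --pt "0.9 0 0 0 0 0 0" --pt "0.9 0 0 0 0 0 0"

```text
time_s: 12.5
position: [0.5285, -0.2612, 0.1144]
tcp_rot: [[-0.135, 0.991, 0.0], [0.991, 0.135, 0.0], [0.0, 0.0, -1.0]]
force: [0.7, 0.2, -0.5]
opening: 0.203
```

>>> play_rows --pt "0.9 0 0 0.01 0 0 0" --pt "0.9 0 0 0.02 0 0 0" --pt "0.9 0 0 0.025 0 0 0" --pt "0.9 0 0 0.025 0 0 0" --pt "0.9 0 0 0.025 0 0 0" --pt "0.9 0 0 0.025 0 0 0" --pt "0.9 0 0 0 0 0 0" --pt "0.9 0 0 0 0 0 0"

```text
time_s: 13.5
position: [0.5278, -0.2608, 0.2438]
tcp_rot: [[-0.135, 0.991, -0.001], [0.991, 0.135, 0.001], [0.001, -0.001, -1.0]]
force: [-0.8, -0.0, -1.4]
opening: 0.203
```

>>> play_rows --pt "0.9 0.0135 0.0416 0 0 0 -0.0255" --pt "0.9 0.0135 0.0416 0 0 0 -0.0255" --pt "0.9 0.0135 0.0416 0 0 0 -0.0255" --pt "0.9 0.0136 0.0416 0 0 0 -0.0255" --pt "0.9 0.0136 0.0416 0 0 0 -0.0255" --pt "0.9 0.0136 0.0416 0 0 0 -0.0255" --pt "0.9 0 0 0 0 0 0" --pt "0.9 0 0 0 0 0 0" --pt "0.9 0 0 0 0 0 0"

```text
time_s: 14.62
position: [0.6092, -0.0128, 0.2438]
tcp_rot: [[0.019, 1.0, -0.001], [1.0, -0.019, -0.0], [-0.0, -0.001, -1.0]]
force: [-0.3, 0.5, -1.3]
opening: 0.2
```

```bash
python3 - <<'E'
from h import *
a=bot.capture('scene');b=bot.capture('top');cv2.imwrite('pics/s9.png',a)
m=np.zeros((560,800,3),np.uint8)
m[:560,:500]=cv2.resize(a[100:240,285:410],None,fx=4,fy=4,interpolation=cv2.INTER_CUBIC)
m[:280,500:800]=cv2.resize(b[160:230,265:340],None,fx=4,fy=4)
cv2.imwrite('pics/c9.png',m)
F=[];
for i in range(4):
    s=bot.read_state();F.append(s['force']);bot.capture('top')
print(s['position'],np.arctan2(s['tcp_rot'][1][1],s['tcp_rot'][0][1]),s['tcp_rot'][:,2],np.round(F,2).tolist())
E
```

```text
[ 0.60965982 -0.01239717  0.2444701 ] -0.018649496249336876 [-4.18049864e-05 -2.64554324e-05 -9.99999999e-01] [[-0.67, 0.67, -0.74], [0.77, -0.45, -0.57], [0.54, -0.39, -0.82], [0.6, -0.94, -0.86]]
```

View pics/c9.png

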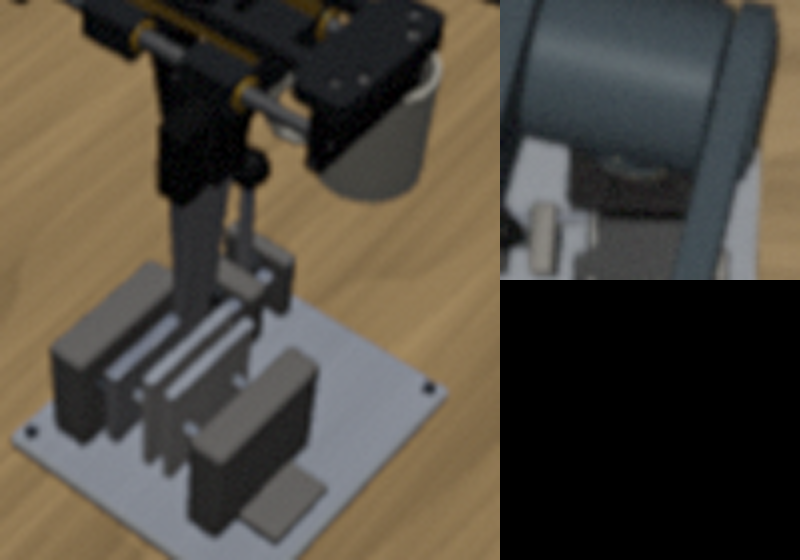

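The gauge hangs upright, its tip about (334,180) in the scene view, over the slot. Lower it with force watch.

>>> play_rows --pt "0.9 -0.0003 0.001 -0.015 0 0 0" --pt "0.9 0 0 -0.015 0 0 0" --pt "0.9 0 0 -0.007 0 0 0" --pt "0.9 0 0 -0.005 0 0 0" --pt "0.9 0 0 0 0 0 0" --pt "0.9 0 0 0 0 0 0"

```text
time_s: 15.68
position: [0.6098, -0.0107, 0.2028]
tcp_rot: [[0.017, 1.0, 0.001], [1.0, -0.017, -0.0], [-0.0, 0.001, -1.0]]
force: [-0.5, -0.4, -0.5]
opening: 0.203
```

>>> play_rows --pt "0.9 0 0 -0.003 0 0 0" --pt "0.9 0 0 -0.003 0 0 0" --pt "0.9 0 0 -0.003 0 0 0" --pt "0.9 0 0 0 0 0 0"

```text
time_s: 16.18
position: [0.6092, -0.0106, 0.193]
tcp_rot: [[0.018, 1.0, -0.001], [1.0, -0.018, 0.0], [0.0, -0.001, -1.0]]
force: [0.1, -0.6, -0.6]
opening: 0.203
```

```bash
cat > rd.py <<'E'
from h import *
F=[];P=[];M=[]
for i in range(6):
    im=bot.capture('scene');s=bot.read_state();F.append(s['force']);P.append(s['position']);M.append(s['moment'])
print('F',np.mean(F,0).round(2),np.std(F,0).round(2),'P',(np.mean(P,0)*1e3).round(2),np.std(P,0)*1e3,'M',np.mean(M,0).round(3),s['time_s'],s['opening'])
E
python3 - <<'E'
from rd import *
cv2.imwrite('pics/c10.png',cv2.resize(im[140:230,295:385],None,fx=6,fy=6,interpolation=cv2.INTER_CUBIC))
E
```

```text
F [ 0.01 -0.   -1.01] [0.43 0.37 0.38] P [609.51 -10.63 193.46] [0.07295993 0.01216213 0.10918053] M [-0.072  0.02   0.014] 16.475 0.20948776986757486
```

View pics/c10.png

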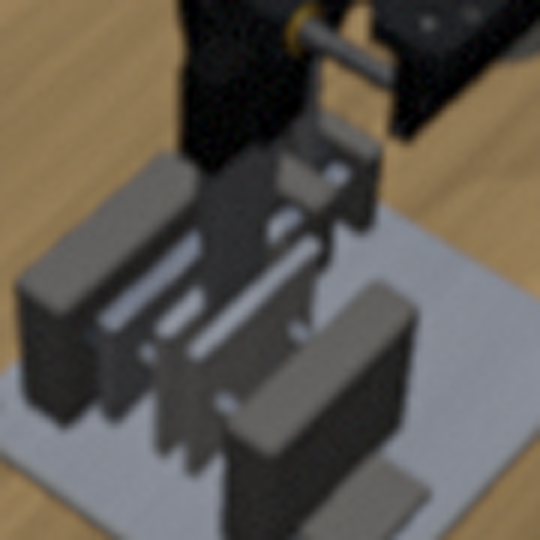

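The blade goes behind the far plate's lip and in front of the near one, so the tip is in the slot. No contact force yet (baseline about −1.0 N in z); continue down.

>>> play_rows --pt "0.9 0 0 -0.004 0 0 0" --pt "0.9 0 0 -0.004 0 0 0" --pt "0.9 0 0 -0.004 0 0 0" --pt "0.9 0 0 0 0 0 0"

```text
time_s: 16.98
position: [0.6091, -0.0105, 0.1809]
tcp_rot: [[0.018, 1.0, -0.001], [1.0, -0.018, 0.0], [0.0, -0.001, -1.0]]
force: [-0.5, -0.9, -0.8]
opening: 0.202
```

>>> play_rows --pt "0.9 0 0 -0.002 0 0 0" --pt "0.9 0 0 -0.002 0 0 0" --pt "0.9 0 0 0 0 0 0" --pt "0.9 0 0 0 0 0 0"

```text
time_s: 17.48
position: [0.6095, -0.0106, 0.1775]
tcp_rot: [[0.017, 1.0, 0.0], [1.0, -0.017, -0.0], [-0.0, 0.0, -1.0]]
force: [0.8, -0.0, -0.3]
opening: 0.206
```

```bash
python3 rd.py
```

```text
F [-0.35 -0.02 -0.69] [0.55 0.33 0.37] P [609.53 -10.63 177.53] [0.01822017 0.01329639 0.01980537] M [-0.082  0.036 -0.011] 17.775 0.2021281729376355
```

>>> play_rows --pt "0.9 0 0 -0.0015 0 0 0" --pt "0.9 0 0 -0.0015 0 0 0" --pt "0.9 0 0 0 0 0 0" --pt "0.9 0 0 0 0 0 0"

```text
time_s: 18.27
position: [0.6095, -0.0106, 0.1744]
tcp_rot: [[0.018, 1.0, -0.0], [1.0, -0.018, 0.0], [0.0, -0.0, -1.0]]
force: [-0.5, -0.1, -1.2]
opening: 0.203
```

```bash
python3 rd.py
```

```text
F [ 0.16  0.07 -1.17] [0.4  0.43 0.54] P [609.49 -10.62 174.47] [0.0066754  0.00738566 0.01443081] M [-0.094  0.048 -0.006] 18.575 0.20452970243903423
```

>>> play_rows --pt "0.9 0 0 -0.001 0 0 0" --pt "0.9 0 0 -0.001 0 0 0" --pt "0.9 0 0 0 0 0 0" --pt "0.9 0 0 0 0 0 0"

```text
time_s: 19.08
position: [0.6095, -0.0106, 0.1724]
tcp_rot: [[0.017, 1.0, -0.0], [1.0, -0.017, 0.0], [0.0, -0.0, -1.0]]
force: [-0.7, 0.4, -0.6]
opening: 0.203
```

```bash
python3 rd.py
```

```text
F [ 0.32 -0.2  -0.6 ] [0.43 0.88 0.44] P [609.49 -10.62 172.47] [0.01068994 0.01054979 0.01130963] M [-0.105  0.051  0.001] 19.375 0.2036469055866972
```

>>> play_rows --pt "0.9 0 0 -0.001 0 0 0" --pt "0.9 0 0 -0.001 0 0 0" --pt "0.9 0 0 0 0 0 0" --pt "0.9 0 0 0 0 0 0"

```text
time_s: 19.88
position: [0.6095, -0.0106, 0.1704]
tcp_rot: [[0.017, 1.0, -0.0], [1.0, -0.017, -0.0], [-0.0, -0.0, -1.0]]
force: [-0.6, 0.1, -1.4]
opening: 0.202
```

```bash
python3 rd.py
```

```text
F [ 0.24 -0.25 -0.86] [0.69 0.55 0.26] P [609.48 -10.62 170.47] [0.01804202 0.01084939 0.0202039 ] M [-0.087  0.043 -0.001] 20.175 0.20426944271145717
```

>>> play_rows --pt "0.9 0 0 -0.001 0 0 0" --pt "0.9 0 0 -0.001 0 0 0" --pt "0.9 0 0 0 0 0 0" --pt "0.9 0 0 0 0 0 0"

```text
time_s: 20.68
position: [0.6095, -0.0106, 0.1684]
tcp_rot: [[0.018, 1.0, 0.0], [1.0, -0.018, -0.0], [-0.0, 0.0, -1.0]]
force: [-0.1, 0.6, -1.4]
opening: 0.205
```

```bash
python3 rd.py
```

```text
F [ 0.3  -0.15 -1.32] [0.37 0.61 0.4 ] P [609.53 -10.62 168.46] [0.01863234 0.01287051 0.0087884 ] M [-0.106 -0.053 -0.001] 20.975 0.20647632691873422
```

>>> play_rows --pt "0.9 0 0 -0.001 0 0 0" --pt "0.9 0 0 -0.001 0 0 0" --pt "0.9 0 0 0 0 0 0" --pt "0.9 0 0 0 0 0 0"

```text
time_s: 21.48
position: [0.6096, -0.0106, 0.1664]
tcp_rot: [[0.018, 1.0, 0.0], [1.0, -0.018, -0.0], [-0.0, 0.0, -1.0]]
force: [0.9, -0.2, -1.0]
opening: 0.203
```

```bash
python3 rd.py
```

```text
F [ 0.94  0.19 -1.82] [0.36 0.23 0.4 ] P [609.61 -10.63 166.45] [0.01833843 0.00465302 0.02671801] M [-0.08  -0.206 -0.028] 21.775 0.20225831858093418
```

The near cheek touches (My −0.25, Fx +1). Shift slightly +x and go on.

>>> play_rows --pt "0.9 0.0004 0 0 0 0 0" --pt "0.9 0 0 -0.001 0 0 0" --pt "0.9 0 0 -0.001 0 0 0" --pt "0.9 0 0 0 0 0 0" --pt "0.9 0 0 0 0 0 0"

```text
time_s: 22.4
position: [0.6099, -0.0106, 0.1644]
tcp_rot: [[0.018, 1.0, -0.0], [1.0, -0.018, 0.0], [0.0, -0.0, -1.0]]
force: [0.8, -0.8, -1.4]
opening: 0.209
```

```bash
python3 rd.py
```

```text
F [ 1.07  0.15 -1.63] [0.35 0.46 0.79] P [609.82 -10.6  164.38] [0.01037164 0.01462058 0.01815356] M [-0.076 -0.12   0.024] 22.7 0.20548510438748993
```

>>> play_rows --pt "0.9 0.0005 0 0 0 0 0" --pt "0.9 0 0 0 0 0 0" --pt "0.9 0 0 0 0 0 0"

```text
time_s: 23.08
position: [0.61, -0.0106, 0.1644]
tcp_rot: [[0.017, 1.0, -0.001], [1.0, -0.017, 0.0], [-0.0, -0.001, -1.0]]
force: [-1.6, 0.0, -1.1]
opening: 0.203
```

```bash
python3 rd.py
```

```text
F [-0.87  0.04 -1.02] [0.67 0.29 0.74] P [610.02 -10.59 164.39] [0.01719116 0.01853614 0.0113585 ] M [-0.114  0.236 -0.003] 23.375 0.20337077229694747
```

>>> play_rows --pt "0.9 0 0 -0.001 0 0 0" --pt "0.9 0 0 -0.001 0 0 0" --pt "0.9 0 0 0 0 0 0" --pt "0.9 0 0 0 0 0 0"

```text
time_s: 23.88
position: [0.6101, -0.0106, 0.1624]
tcp_rot: [[0.018, 1.0, -0.001], [1.0, -0.018, 0.0], [0.0, -0.001, -1.0]]
force: [-2.6, 0.4, 1.1]
opening: 0.203
```

```bash
python3 rd.py
```

```text
F [-1.79 -0.07  1.37] [0.56 0.58 0.48] P [610.18 -10.58 162.45] [0.0085232  0.01244162 0.02672588] M [-0.074  0.584 -0.009] 24.175 0.2070641712803289
```

>>> play_rows --pt "0.9 -0.0004 0 0 0 0 0" --pt "0.9 0 0 0 0 0 0" --pt "0.9 0 0 -0.001 0 0 0" --pt "0.9 0 0 0 0 0 0" --pt "0.9 0 0 0 0 0 0"

```text
time_s: 24.8
position: [0.6101, -0.0107, 0.1614]
tcp_rot: [[0.018, 1.0, 0.0], [1.0, -0.018, -0.0], [-0.0, 0.0, -1.0]]
force: [-1.4, -0.5, 0.7]
opening: 0.208
```

```bash
python3 rd.py
```

```text
F [-1.55  0.18  1.3 ] [0.46 0.55 0.82] P [610.12 -10.64 161.44] [0.00976809 0.00743876 0.00910181] M [-0.076  0.365  0.003] 25.1 0.20643674033402754
```

>>> play_rows --pt "0.9 -0.0003 0 0 0 0 0" --pt "0.9 0 0 0 0 0 0" --pt "0.9 0 0 -0.001 0 0 0" --pt "0.9 0 0 0 0 0 0" --pt "0.9 0 0 0 0 0 0"

```text
time_s: 25.72
position: [0.61, -0.0107, 0.1607]
tcp_rot: [[0.018, 1.0, 0.001], [1.0, -0.018, -0.0], [-0.0, 0.001, -1.0]]
force: [-1.1, 0.1, 2.3]
opening: 0.206
```

```bash
python3 rd.py
```

```text
F [-0.29  0.33  2.75] [0.59 0.5  0.48] P [610.   -10.68 160.68] [0.01657428 0.01371439 0.0111405 ] M [-0.081  0.16  -0.023] 26.025 0.2019972060958607
```

Drag is now about 3.75 N and almost balanced; one more millimetre for margin.

>>> play_rows --pt "0.9 -0.0001 0 -0.001 0 0 0" --pt "0.9 0 0 0 0 0 0" --pt "0.9 0 0 0 0 0 0" --pt "0.9 0 0 0 0 0 0"

```text
time_s: 26.52
position: [0.6097, -0.0107, 0.1595]
tcp_rot: [[0.017, 1.0, 0.0], [1.0, -0.017, -0.0], [-0.0, 0.0, -1.0]]
force: [0.6, -0.6, 2.3]
opening: 0.204
```

```bash
python3 rd.py
```

```text
F [ 0.69 -0.18  2.22] [0.3  0.7  0.85] P [609.69 -10.66 159.45] [0.01643439 0.01164521 0.00869207] M [-0.145 -0.04  -0.033] 26.825 0.19922341250614287
```

>>> play_rows --pt "0.9 0.0001 0 -0.0015 0 0 0" --pt "0.9 0 0 0 0 0 0" --pt "0.9 0 0 0 0 0 0" --pt "0.9 0 0 0 0 0 0"

```text
time_s: 27.32
position: [0.6096, -0.0106, 0.1578]
tcp_rot: [[0.017, 1.0, -0.0], [1.0, -0.017, 0.0], [0.0, -0.0, -1.0]]
force: [0.0, 0.0, 1.3]
opening: 0.204
```

```bash
sed -i 's/range(6)/range(12)/' rd.py; python3 - <<'E'
from rd import *
from m2 import t,R
b=bot.capture('top')
cv2.imwrite('pics/s12.png',im)
for n,i in(('s',im),('t',b)):pass
m=np.zeros((560,800,3),np.uint8)
m[:560,:480]=cv2.resize(im[100:240,285:405],None,fx=4,fy=4,interpolation=cv2.INTER_CUBIC)
m[:200,480:]=cv2.resize(im,(320,200))
m[200:400,480:]=cv2.resize(b,(320,200))
cv2.imwrite('pics/c12.png',m)
E
```

```text
F [ 0.49 -0.05  1.29] [0.58 0.54 0.53] P [609.62 -10.61 157.84] [0.01938658 0.01467052 0.01981833] M [-0.147 -0.072 -0.028] 27.925 0.20152367139991614
```

View pics/c12.png

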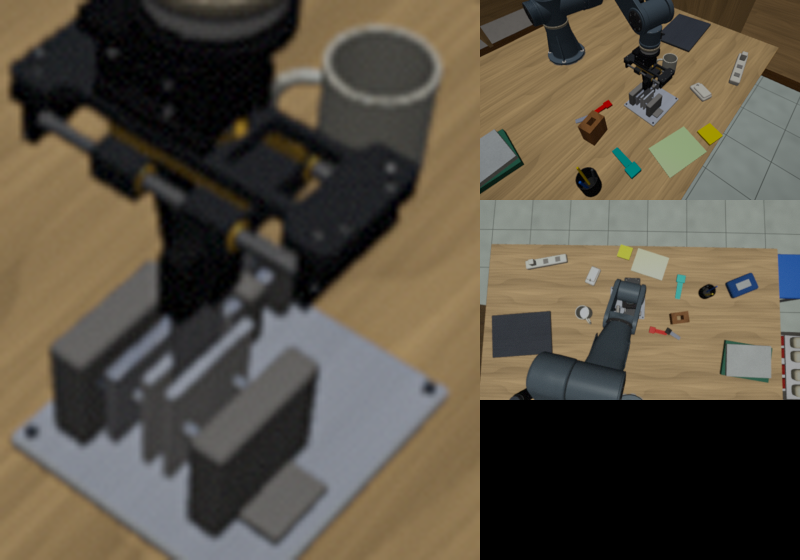

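The gauge is upright between the cheeks. The inset shows the look-alikes now lying down; I check when that happened, and measure drag while moving.

>>> play_rows --pt "0.9 0 0 -0.0006 0 0 0" --pt "0.9 0 0 -0.0006 0 0 0"

```text
time_s: 28.22
position: [0.6098, -0.0106, 0.157]
tcp_rot: [[0.018, 1.0, 0.0], [1.0, -0.018, -0.0], [-0.0, 0.0, -1.0]]
force: [1.0, -0.6, 3.3]
opening: 0.201
```

```bash
python3 rd.py; python3 - <<'E'
import cv2,numpy as np
for f in('top0','t5','t7'):
    h=cv2.cvtColor(cv2.imread(f'pics/{f}.png'),cv2.COLOR_BGR2HSV)
    for n,lo,hi in(('turq',(82,120,60),(98,255,255)),('red',(0,150,80),(6,255,255))):
        m=cv2.inRange(h,lo,hi)[150:300,350:450];print(f,n,int((m>0).sum()))
E
```

```text
F [ 0.27 -0.03  3.06] [0.58 0.67 0.53] P [609.75 -10.62 156.87] [0.01970178 0.01291671 0.06115574] M [-0.105  0.002 -0.033] 28.825 0.20942738502283892
top0 turq 122
top0 red 67
t5 turq 534
t5 red 132
t7 turq 531
t7 red 17
```

Look-alikes had already toppled by the 5.8 s picture, before the gripper went near the turquoise one. Drag is now about 4.1 N and laterally balanced. Hold still and confirm.

>>> play_rows --pt "0.9 0 0 0 0 0 0" --pt "0.9 0 0 0 0 0 0" --pt "0.9 0 0 0 0 0 0" --pt "0.9 0 0 0 0 0 0"

```text
time_s: 29.32
position: [0.6097, -0.0106, 0.1568]
tcp_rot: [[0.018, 1.0, 0.0], [1.0, -0.018, -0.0], [-0.0, 0.0, -1.0]]
force: [0.5, -0.2, 3.2]
opening: 0.205
```

```bash
python3 - <<'E'
from rd import *
print(s['tcp_rot'][:,2],bot.hand_in())
E
```

```text
F [0.17 0.01 3.62] [0.47 0.5  0.37] P [609.69 -10.62 156.76] [0.01619845 0.00967896 0.01420565] M [-0.084 -0.045 -0.024] 29.925 0.20653551352083716
the job is handed in; nothing more can be done
[ 5.44986521e-06 -6.42975971e-06 -1.00000000e+00] None
```

The job is handed in at about 30 s, with the lever upright and the gripper still holding the gauge still in the slot. The tool reads as pointing straight down.

- **Lever:** My first swing by gripping the knob stopped about 6 mm short because the knob slipped in the pads. I pushed it the rest of the way with closed fingers. The camera then gave a tilt of −0.008 rad, which is good to about 0.02 rad. I did not measure the lever again after the gauge went in, but nothing touched it.
- **Gauge:** I took the black-handled gauge out of the stand and slid it in to about 47–48 mm below the lips. The last reading showed about 4.6 N of vertical drag above the gauge's own weight. The side force was about 0.2 N, so it is held evenly by both cheeks.
- **Readings that disagreed:** The drag was uneven as the gauge went down: 3.8, 3.2, 2.3, 4.1, then 4.6 N when it was at rest. The force on each cheek was not measured directly. I estimate 3–3.5 N each from the springs.
- **Other things on the desk:** The red, turquoise and small black look-alikes were lying down in the last pictures. The turquoise one was already down at 5.8 s, before the gripper went near it, so I think it toppled by itself. I only viewed the mug, mouse and pen cup by eye in the last pictures, where they looked unmoved.

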